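# Strip the analyser's sampling valve for cleaning

### The arm

A 6-joint arm with a two-finger parallel gripper is mounted at the origin on the work surface. World frame = base frame: x ahead of the robot, y to its left, z up, the work surface at z = 0. Lengths are in m, angles in rad, forces in N, time in s.
With the tool pointing down it reaches from about 0.2 to 0.875 m from the base axis. Payload 3.4 kg.
Tool frame: the origin (TCP) lies at the very end of the fingers, on their centre line; the grasp point (between the pads) lies 19 mm behind it; z points along the fingers, y is the line along which they close (so a half turn about z gives the same grasp; the last joint's range is limited). The gripper opens to 94 mm and grips with 3 to 60 N. Pads are 16 mm wide; open, the fingers measure 119 mm over their backs; the gripper's body (75 mm by 177 mm) begins 78 mm behind the grasp point.
Start: joints at [-1.3, 0.276, 1.505, -0, 1.361, -0.121], TCP at [0.22, -0.531, 0.205] pointing down, gripper open.
Joint ranges: [-2.89, 2.89], [-0.75, 2.08], [0.22, 2.7], [-1.18, 4.32], [0.11, 2.71], [-2.7, 2.7]. Speed limits (rad/s): [2.57, 2.57, 3.14, 3.14, 3.14, 3.14].

### API

Orientations are given as a unit quaternion [w, x, y, z].
In Python, from station import bot gives the robot as it stands.
- The arm moves only by the tool play_rows, never from a script. Its argument "commands" is a list that holds one entry, the list of rows, each a list of 7 numbers: the turn, a rotation vector about the world's x, y, z in units of pi rad (1.0 is pi rad), then the shift along the world's x, y, z in units of 20 cm (1.0 is 20 cm), then the gripper command: -1 is shut, 1 is fully open, values between are in proportion. A call has 1 to 20 rows; each row is the pose to reach, as a shift and turn from the pose commanded when the call began, turning the shorter way round; what a row does not reach only later rows make up. A row lasts 1/10 s, in which the tool goes at most 50 mm and 8.59 degrees, less where a joint would pass 70% of its speed; a pose out of reach is approached as far as the arm can. A call with a number of a shift or a turn outside -1 to 1 is refused whole. A call with a gripper value outside its range is refused whole. The fingers move at their own pace and stop on an object; "grip_force" is the grip in N (left out, the last holds). Time passes only in rows, so rows that repeat a pose let the fingers close. It gives the time, the measured TCP pose, the force, the opening and the grip force at its end, in the units of the state.
- bot.observe(): the state, without advancing time (a new reading comes with each control period).
- bot.read_camera(name): name is "scene" or "side" or "wrist"; returns a dict with "image" (420x560x3 uint8, red, green, blue), "depth" (420x560 float32, m along the optical axis (not along the pixel's ray), 0 where there is no reading), "camera_matrix" (3x3 intrinsics, pixels), "R" (3x3) and "t" (3): a world point X has camera coordinates R X + t; the wrist camera has in their place "tool_from_camera" (4x4, takes a point from camera to tool coordinates, whose origin is the TCP and whose axes are the flange's). Camera axes: x right, y down, z forward; pixel columns grow to the right and rows downward; lengths in m; the calibration is good to about 2 mm. A picture is of the moment at which its call begins: read the wrist's pose just before it.
- bot.sign_off(): hands the job in; it is judged then, once.
The state is a dict: "time_s": time; "joints": joint angles; "qd": joint speeds; "joint_torque": joint torques, N m; "tcp_pos": TCP position; "orientation": TCP orientation; "contact_force": force on the tool from outside, world axes, zero at the start; "ft_torque": the same for the moment, N m; "width": finger opening in m; "grasp_force": force on a finger pad.
Only numpy, scipy, OpenCV 4.12 (cv2) and the standard library are available. Lean on these libraries where they do the work, as an engineer would, in place of code of your own. Each camera call takes 0.05 s, during which the arm holds its last target. There are 200 camera calls.

### The job

The sampling valve of the blood analyser stands on the bench for its cleaning: take its stack apart from the top down, one part at a time. The black knob (already unscrewed) goes into the square dish, the small ceramic disc into the small round dish, the ceramic rotor with the arm into the large round dish, and the plate, lifted level and straight up off its two dowels, lengthways into the rectangular tray; each lies flat, same side up, in the middle of its dish. Set the ceramic disc, the rotor and the plate down gently, never dropping them, and leave the little amber control vial where it stands.

Things in the scene. Friction and masses are not known exactly. Their poses are not given: they have to be found in the camera images.
- valve_unit: Fixed valve drive unit: grey housing 84 x 60 mm under an aluminium deck 130 mm (its x) by 96 mm (its y), deck's upper face 55 mm above the bench. Origin on the bench under the deck's centre, z up. From the deck rise a central round stud, 8 mm thick and 44 mm high (top 99 mm above the bench), and two dowels, 6 mm thick and 13 mm high, at x = +42 and -42 mm, y = 0. On it are stacked, from below: plate, rotor, disc, knob. Nothing is fastened; all lift straight up.
- plate: Bottom part of the stack: aluminium plate 104 mm (its x) by 58 mm (its y), 12 mm thick, on its top a flush ceramic face; sits flat on the deck. 14 mm hole in the middle round the stud, two tight 7 mm holes at x = +42 and -42 mm on the unit's 6 mm dowels. About 0.19 kg. Origin at the centre of its underside, z up. To clear the stud its underside must rise 44 mm.
- rotor: Second part from below: off-white ceramic ring, 58 mm outside, 12 mm thick, 14 mm bore, with a steel arm 12 mm wide and 8 mm high that reaches along its +y to 59 mm from the centre. Lies on the plate. About 0.115 kg. Origin at the centre of the ring's underside, z up.
- disc: Third part from below: off-white ceramic ring, 48 mm outside, 12 mm thick, 14 mm bore, three steel nipples 4 mm thick and 6 mm high on its top near the rim. Lies on the rotor. About 0.075 kg. Origin at the centre of its underside, z up.
- knob: Top of the stack: black ribbed round knob, 34 mm thick (36 mm over the ribs), 30 mm high, hollow below (14 mm bore, 14 mm deep); rests loosely on the disc over the stud's end. About 0.045 kg. Origin at the centre of its underside, z up.
- dish_square: Fixed square stainless dish, 90 x 90 mm, rim 8 mm high, floor 2 mm thick: for the knob. Origin at the centre of its underside on the bench, z up.
- dish_small: Fixed small round stainless dish, 110 mm across, rim 8 mm high, floor 2 mm thick: for the disc. Origin at the centre of its underside on the bench, z up.
- dish_large: Fixed large round stainless dish, 150 mm across, rim 8 mm high, floor 2 mm thick: for the rotor. Origin at the centre of its underside on the bench, z up.
- tray: Fixed rectangular stainless tray, 160 mm (its x) by 116 mm (its y), rim 8 mm high, floor 2 mm thick: for the plate. Origin at the centre of its underside on the bench, z up.
- vial: Small amber glass control vial with a white cap, 28 mm thick, 50 mm high, standing loose on the far part of the bench among the dishes. To be left alone. Origin at the centre of its underside, z up.

How it is judged:
By the outcome, as a careful person would: the job done as asked, in the order asked, and still so for the second after the job is handed in, with the robot touching nothing.
It also fails if it takes over 128 s, if anything falls off the work surface, if the arm or the gripper's body presses on something with over 40 N, if the wrist force passes 120 N, or if a joint passes its speed limit or range.

## Working session

There is one attempt and no reset: what is moved stays moved. The work goes in short steps, Python scripts to look and compute and a tool call to move; the robot and the scene stay as the last step left them, time stands still between calls to the robot, and variables do not carry over. Pictures are saved under pics/ and viewed, at most 14 in all, crops included, and the job is handed in when it is done.

Besides the shell and the picture viewer there is one more tool, called as name([rows], argument=value, ...), one row to a line, values as JSON. play_rows: Moves the arm, as the interface text tells. Shifts and turns lie within -1 to 1; 1 stands for 20 cm of shift or pi rad of turn. Its arguments: {"type":"object","properties":{"commands":{"type":"array","items":{"type":"array","items":{"type":"array","items":{"type":"number","minimum":-1,"maximum":1}}}},"grip_force":{"type":"number"}},"required":["commands"]}

```bash
mkdir -p pics; ls
python3 - <<'E'
from station import bot
import cv2,numpy as np
s=bot.observe();print({k:np.round(v,3).tolist() for k,v in s.items()})
for n in ["scene","side"]:
    c=bot.read_camera(n);cv2.imwrite(f"pics/{n}0.png",c["image"][:,:,::-1]);np.savez(f"{n}0.npz",**c)
    print(n,c["camera_matrix"].round(1).tolist(),c["R"].round(3).tolist(),c["t"].round(3).tolist(), (-c["R"].T@c["t"]).round(3))
E
```

```text
pics
{'time_s': 0.0, 'joints': [-1.3, 0.277, 1.506, -0.0, 1.361, -0.121], 'qd': [-0.0, 0.001, -0.0, -0.002, 0.002, -0.0], 'joint_torque': [-0.0, -40.459, -23.723, 0.07, 0.034, -0.0], 'tcp_pos': [0.219, -0.531, 0.205], 'orientation': [-0.001, 0.981, 0.195, -0.0], 'contact_force': [0.124, -0.018, -0.22], 'ft_torque': [-0.04, -0.016, -0.012], 'grasp_force': 0.0, 'width': 0.094}
scene [[455.1, 0.0, 279.0], [0.0, 455.1, 206.4], [0.0, 0.0, 1.0]] [[-0.793, 0.609, 0.023], [0.366, 0.507, -0.78], [-0.487, -0.61, -0.625]] [0.434, -0.159, 1.391] [1.08  0.665 0.735]
side [[535.0, 0.0, 278.3], [0.0, 535.0, 216.3], [0.0, 0.0, 1.0]] [[-0.949, -0.316, 0.01], [-0.238, 0.694, -0.679], [0.208, -0.647, -0.734]] [0.516, 0.195, 1.219] [0.283 0.816 1.022]
```

View pics/scene0.png

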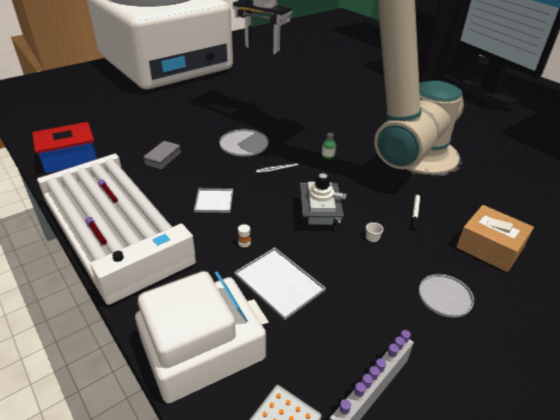

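View pics/side0.png

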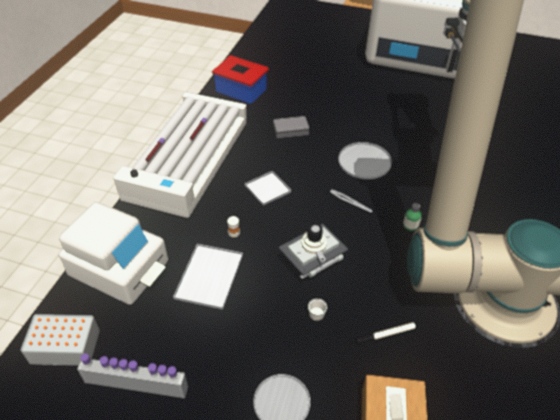

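The scene view shows the valve at (322,200), a square dish at (213,200), the tray at (280,281), round dishes at (243,142) and (446,295), and the vial at (244,236). In the side view they are at (313,245), (267,187), (210,275), (364,160), (282,400) and (233,226).

```bash
cat > h.py <<'E'
import cv2,numpy as np
def cast(c,uv,z):
    uv=np.atleast_2d(np.asarray(uv,float)); K=c["camera_matrix"];R=c["R"];o=-R.T@c["t"]
    d=np.c_[(uv-K[[0,1],[2,2]])/K[[0,1],[0,1]],np.ones(len(uv))]@R
    return o+d*((z-o[2])/d[:,2])[:,None]
def cloud(c):
    K=c["camera_matrix"];v,u=np.indices(c["depth"].shape);D=c["depth"]
    P=np.dstack([(u-K[0,2])*D/K[0,0],(v-K[1,2])*D/K[1,1],D])
    return (P-c["t"])@c["R"]
def blob(mask,seed,r=70):
    m=np.zeros_like(mask);x,y=seed;m[max(y-r,0):y+r,max(x-r,0):x+r]=mask[max(y-r,0):y+r,max(x-r,0):x+r]
    n,l,st,ce=cv2.connectedComponentsWithStats(m.astype(np.uint8))
    k=l[y-4:y+5,x-4:x+5].ravel();k=k[k>0];k=np.bincount(k).argmax()
    return max(cv2.findContours((l==k).astype(np.uint8),cv2.RETR_EXTERNAL,cv2.CHAIN_APPROX_NONE)[0],key=len)[:,0]
E
python3 - <<'E'
from h import *
S={"scene":dict(sq=(213,200),tray=(280,281),rA=(243,142),rB=(446,295)),"side":dict(sq=(267,187),tray=(210,275),rA=(355,155),rB=(282,400))}
V={"scene":dict(valve=(322,200),vial=(244,236)),"side":dict(valve=(313,245),vial=(233,226))}
for n in S:
    c=dict(np.load(n+"0.npz"));g=c["image"].max(2)
    for k,s in S[n].items():
        b=blob(g>70,s);p=cast(c,b,.006)[:,:2]
        (x,y),wh,a=cv2.minAreaRect((p*1000).astype(np.float32));(cx,cy),r=cv2.minEnclosingCircle((p*1000).astype(np.float32))
        print(n,k,"rect",round(x),round(y),np.round(wh),round(a,1),"circ",round(cx),round(cy),round(2*r))
    P=cloud(c)
    for k,(x,y) in V[n].items():
        q=P[y-40:y+40,x-40:x+40].reshape(-1,3)
        for lo,hi in ((.04,.053),(.052,.06),(.064,.070),(.075,.082),(.088,.096),(.1,.13)):
            m=q[(q[:,2]>lo)&(q[:,2]<hi)]
            if len(m)>4: print(n,k,lo,len(m),np.median(m,0).round(3),m.min(0).round(3),m.max(0).round(3))
E
```

```text
scene sq rect 633 -169 [102.  95.] 54.1 circ 632 -170 135
scene tray rect 665 152 [122. 168.] 4.7 circ 666 152 204
scene rA rect 406 -369 [157. 150.] 54.6 circ 405 -369 165
scene rB rect 408 390 [118. 110.] 34.0 circ 408 390 118
scene valve 0.04 38 [0.476 0.096 0.052] [ 0.448 -0.005  0.041] [0.519 0.116 0.053]
scene valve 0.052 610 [0.47  0.06  0.057] [ 0.372 -0.04   0.052] [0.526 0.116 0.06 ]
scene valve 0.064 229 [0.47  0.065 0.068] [ 0.397 -0.019  0.064] [0.503 0.094 0.07 ]
scene valve 0.075 147 [0.448 0.06  0.079] [0.411 0.015 0.075] [0.479 0.085 0.082]
scene valve 0.088 105 [0.461 0.049 0.092] [0.43  0.012 0.088] [0.473 0.061 0.096]
scene valve 0.1 202 [0.455 0.043 0.12 ] [0.434 0.021 0.1  ] [0.467 0.056 0.125]
scene vial 0.04 98 [0.662 0.018 0.05 ] [0.648 0.    0.04 ] [0.673 0.028 0.053]
scene vial 0.052 28 [0.66  0.016 0.053] [0.649 0.006 0.052] [0.671 0.027 0.056]
side sq rect 633 -172 [ 98. 105.] 52.9 circ 633 -172 132
side tray rect 667 150 [124. 173.] 4.7 circ 667 151 206
side rA rect 407 -370 [153. 156.] 19.0 circ 406 -370 163
side rB rect 412 376 [112.  94.] 18.6 circ 409 386 115
side valve 0.04 159 [0.421 0.064 0.05 ] [ 0.372 -0.035  0.04 ] [0.514 0.111 0.053]
side valve 0.052 700 [0.442 0.059 0.056] [ 0.374 -0.047  0.052] [0.524 0.115 0.06 ]
side valve 0.064 407 [0.454 0.053 0.068] [ 0.395 -0.026  0.064] [0.502 0.095 0.07 ]
side valve 0.075 171 [0.429 0.058 0.079] [0.41  0.013 0.075] [0.475 0.085 0.082]
side valve 0.088 113 [0.444 0.047 0.091] [0.425 0.019 0.088] [0.471 0.058 0.096]
side valve 0.1 230 [0.446 0.041 0.12 ] [0.43  0.016 0.101] [0.465 0.052 0.126]
side vial 0.04 168 [0.669 0.    0.047] [ 0.644 -0.087  0.04 ] [0.804 0.026 0.053]
side vial 0.052 26 [0.661 0.012 0.053] [ 0.647 -0.035  0.052] [0.784 0.025 0.058]
```

play_rows([
  [[0, 0, 0, 0.4, 0.7, 0.9, 1], [0, 0, 0, 0.4, 0.7, 0.9, 1], [0, 0, 0, 0.4, 0.7, 0.9, 1], [0, 0, 0, 0.4, 0.7, 0.9, 1], [0, 0, 0, 0.4, 0.7, 0.9, 1], [0, 0, 0, 0.7, 1, 0.9, 1], [0, 0, 0, 0.7, 1, 0.9, 1]],
])

```text
time_s: 0.8
tcp_pos: [0.3609, -0.3298, 0.3868]
orientation: [0.001, 0.981, 0.195, 0.001]
contact_force: [-0.3, -0.4, 0.0]
width: 0.0942
grasp_force: 0.0
```

play_rows([
  [[0, 0, 0, 0.4, 1, 0, 1], [0, 0, 0, 0.4, 1, 0, 1], [0, 0, 0, 0.4, 1, 0, 1], [0, 0, 0, 0.4, 1, 0, 1], [0, 0, 0, 0.4, 1, 0, 1]],
])

```text
time_s: 1.3
tcp_pos: [0.4402, -0.1272, 0.3854]
orientation: [-0.001, 0.98, 0.197, 0.0]
contact_force: [0.4, -0.9, -0.4]
width: 0.0939
grasp_force: 0.0
```

play_rows([
  [[0, 0, 0, 0, 0.7, 0, 1], [0, 0, 0, 0, 0.7, 0, 1], [0, 0, 0, 0, 0.7, 0, 1], [0, 0, 0, 0, 0.7, 0, 1], [0, 0, 0, 0, 0.7, 0, 1]],
])

```text
time_s: 1.8
tcp_pos: [0.4393, 0.0091, 0.3853]
orientation: [0.0, 0.981, 0.196, -0.0]
contact_force: [-0.8, -1.1, 0.2]
width: 0.094
grasp_force: 0.0
```

```bash
cat >> h.py <<'E'
from scipy.spatial.transform import Rotation as Ro
def wrist(bot):
    s=bot.observe();c=bot.read_camera("wrist");w,x,y,z=s["orientation"]
    T=np.eye(4);T[:3,:3]=Ro.from_quat([x,y,z,w]).as_matrix();T[:3,3]=s["tcp_pos"]
    M=np.linalg.inv(T@c["tool_from_camera"]);c["R"]=M[:3,:3];c["t"]=M[:3,3];c["s"]=s
    return c
def px(c,X):
    p=np.atleast_2d(X)@c["R"].T+c["t"];q=p@c["camera_matrix"].T;return q[:,:2]/q[:,2:]
def save(n,im): cv2.imwrite("pics/"+n+".png",im[:,:,::-1])
E
python3 - <<'E'
from h import *;from station import bot
c=wrist(bot);s=c.pop("s");print(s["time_s"],s["tcp_pos"].round(4) if hasattr(s["tcp_pos"],"round") else s["tcp_pos"],s["orientation"],s["joints"]);np.savez("w1.npz",**c);save("w1",c["image"]);print(c["tool_from_camera"].round(3),c["camera_matrix"])
E
```

```text
1.8 [0.4393 0.0091 0.3853] [ 3.47294704e-04  9.80644712e-01  1.95795139e-01 -3.02032900e-04] [-1.37232913e-01  1.39256743e-02  1.39285938e+00 -8.66006394e-04
  1.73515027e+00  1.03928539e+00]
[[-0.    -0.971 -0.239  0.07 ]
 [ 1.    -0.001  0.001 -0.   ]
 [-0.001 -0.239  0.971 -0.181]
 [ 0.     0.     0.     1.   ]] [[332.20179986   0.         286.05117259]
 [  0.         332.20179986 208.93085244]
 [  0.           0.           1.        ]]
```

View pics/w1.png

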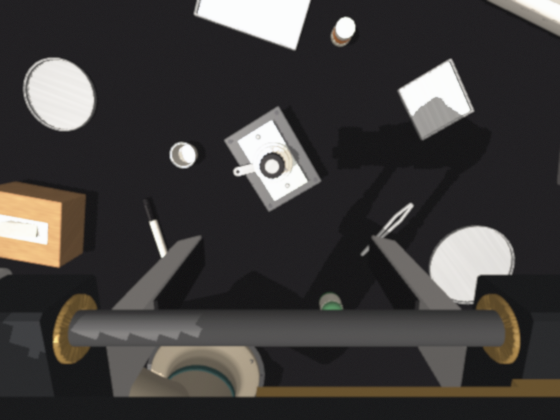

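The wrist view shows the stack's knob at (272,166), the deck rotated, the dowels near (259,136) and (287,185), and the rotor arm's tip at (238,171). The small dish is at (60,94), the square dish at (436,99), the large dish at (472,264) and the vial at (343,30).

Run:
```python
from h import *
c=dict(np.load("w1.npz"));im=c["image"];g=im.max(2)
def rect(b,z):
    p=(cast(c,b,z)[:,:2]*1000).astype(np.float32);(x,y),wh,a=cv2.minAreaRect(p);(cx,cy),r=cv2.minEnclosingCircle(p)
    return [round(float(v),1) for v in (x,y,*wh,a,cx,cy,2*r)]
for k,s,z in (("deck",(236,145),.055),("sq",(425,95),.006),("small",(60,94),.006),("large",(460,240),.006)):
    try: print(k,rect(blob(g>60,s,60),z))
    except Exception as e: print(k,e)
print("plate/dowels",cast(c,[(259,136),(287,185)],.068).round(4).tolist(),"armtip",cast(c,[238,171],.087).round(4))
print("knob",cast(c,[272,166],.121).round(4))
cr=im[90:220,200:350];save("w1c",cv2.resize(cr,None,fx=5,fy=5,interpolation=cv2.INTER_CUBIC)[:600])
```

```text
deck [444.6, 39.5, 132.4, 112.8, 53.1, 454.2, 39.8, 150.8]
sq [635.1, -170.4, 95.5, 96.8, 52.9, 635.5, -170.8, 132.0]
small [410.8, 390.2, 112.4, 116.1, 22.6, 410.8, 390.2, 116.3]
large [395.3, -346.9, 146.2, 205.1, 41.3, 406.7, -338.9, 216.2]
plate/dowels [[0.4772, 0.0673, 0.068], [0.4258, 0.0015, 0.068]] armtip [[0.4205 0.0761 0.087 ]]
knob [[0.4502 0.0336 0.121 ]]
```

View pics/w1c.png

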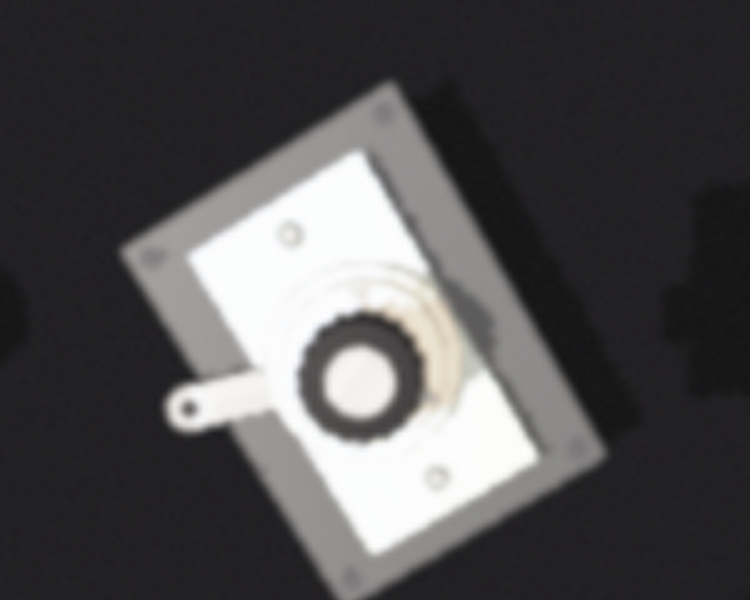

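play_rows([
  [[0, 0, 0, 0.06, 0.125, -1, 1], [0, 0, 0, 0.06, 0.125, -1, 1], [0, 0, 0, 0.06, 0.125, -1, 1], [0, 0, 0, 0.06, 0.125, -1, 1], [0, 0, 0, 0.06, 0.125, -1, 1], [0, 0, 0, 0.06, 0.125, -1, 1]],
])

```text
time_s: 2.45
tcp_pos: [0.4518, 0.0322, 0.1856]
orientation: [0.0, 0.981, 0.194, -0.001]
contact_force: [-0.1, 0.9, 0.0]
width: 0.094
grasp_force: 0.0
```

Run:
```python
from h import *;from station import bot
c=wrist(bot);s=c.pop("s");print(s["time_s"],s["tcp_pos"].round(4));np.savez("w2.npz",**c);save("w2",c["image"])
C=np.array([.451,.034]);print(px(c,[[.451,.034,.121],[.451+.042*np.cos(.916),.034+.042*np.sin(.916),.068],[.451-.042*np.cos(.916),.034-.042*np.sin(.916),.068]]))
```

```text
2.45 [0.4518 0.0322 0.1856]
[[283.64897378 220.98343739]
 [260.42554128 165.77650242]
 [306.26100227 242.37492509]]
```

View pics/w2.png

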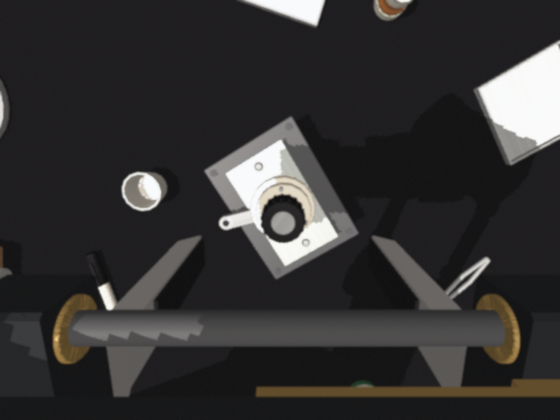

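The view confirms it: the knob is at (282,220), predicted (284,221), and the dowels at (259,166) and (306,242) match within 1.5 px. I descend and grip the knob.

play_rows([
  [[0, 0, 0, 0, 0.005, -0.2, 1], [0, 0, 0, 0, 0.005, -0.35, 1], [0, 0, 0, 0, 0.005, -0.42, 1], [0, 0, 0, 0, 0.005, -0.42, 1], [0, 0, 0, 0, 0.005, -0.42, -1], [0, 0, 0, 0, 0.005, -0.42, -1], [0, 0, 0, 0, 0.005, -0.42, -1], [0, 0, 0, 0, 0.005, -0.42, -1], [0, 0, 0, 0, 0.005, -0.42, -1], [0, 0, 0, 0, 0.005, -0.42, -1], [0, 0, 0, 0, 0.005, -0.42, -1], [0, 0, 0, 0, 0.005, -0.42, -1]],
], grip_force=15)

```text
time_s: 3.7
tcp_pos: [0.4515, 0.0345, 0.1014]
orientation: [0.0, 0.981, 0.195, -0.0]
contact_force: [0.2, -0.5, 0.0]
width: 0.0335
grasp_force: 15.5
```

play_rows([
  [[0, 0, 0, 0, 0, 0.08, -1], [0, 0, 0, 0, 0, 0.2, -1], [0, 0, 0, 0, 0, 0.4, -1], [0, 0, 0, 0.1, -0.1, 0.5, -1], [0, 0, 0, 0.25, -0.27, 0.5, -1], [0, 0, 0, 0.4, -0.44, 0.5, -1], [0, 0, 0, 0.55, -0.61, 0.5, -1], [0, 0, 0, 0.7, -0.78, 0.5, -1], [0, 0, 0, 0.82, -0.92, 0.4, -1], [0, 0, 0, 0.91, -1, 0.2, -1], [0, 0, 0, 0.91, -1, 0, -1], [0, 0, 0, 0.91, -1, 0, -1], [0, 0, 0, 0.91, -1, 0, -1]],
])

```text
time_s: 5.0
tcp_pos: [0.6331, -0.1652, 0.1011]
orientation: [-0.001, 0.981, 0.195, -0.001]
contact_force: [-0.2, -0.4, 0.1]
width: 0.0336
grasp_force: 15.0
```

Run:
```python
from h import *;from station import bot
c=wrist(bot);s=c.pop("s");print(s["time_s"],s["tcp_pos"].round(4),s["width"],s["grasp_force"])
g=c["image"].max(2);print(px(c,[.634,-.171,.002]))
save("w3",c["image"])
```

```text
5.0 [ 0.6331 -0.1652  0.1011] 0.03364205904867945 15.000000216532499
[[292.86624702 211.52196029]]
```

View pics/w3.png

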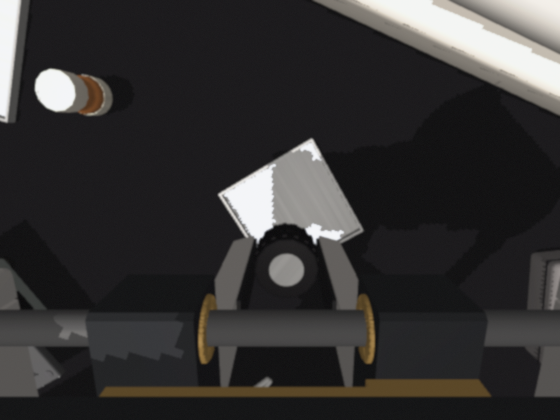

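The knob is held and the dish's corners (219,194), (312,139) and (363,229) put its centre at (291,211), as predicted. I lower and release.

play_rows([
  [[0, 0, 0, 0.005, -0.03, -0.2, -1], [0, 0, 0, 0.005, -0.03, -0.35, -1], [0, 0, 0, 0.005, -0.03, -0.41, -1], [0, 0, 0, 0.005, -0.03, -0.43, -1], [0, 0, 0, 0.005, -0.03, -0.442, -1], [0, 0, 0, 0.005, -0.03, -0.442, -1], [0, 0, 0, 0.005, -0.03, -0.442, -1], [0, 0, 0, 0.005, -0.03, -0.442, -0.1], [0, 0, 0, 0.005, -0.03, -0.442, -0.1], [0, 0, 0, 0.005, -0.03, -0.442, 0.1], [0, 0, 0, 0.005, -0.03, -0.442, 0.1], [0, 0, 0, 0.005, -0.03, -0.3, 0.1], [0, 0, 0, 0.005, -0.03, 0, 0.2], [0, 0, 0, 0.005, -0.03, 0.3, 1], [0, 0, 0, 0.005, -0.03, 0.5, 1], [0, 0, 0, 0.005, -0.03, 0.5, 1], [0, 0, 0, 0.005, -0.03, 0.5, 1]],
])

```text
time_s: 6.75
tcp_pos: [0.6358, -0.1719, 0.2042]
orientation: [0.002, 0.981, 0.195, 0.002]
contact_force: [-0.3, 0.4, 0.0]
width: 0.085
grasp_force: 0.0
```

Run:
```python
from h import *;from station import bot
c=wrist(bot);s=c.pop("s");print(s["time_s"],s["tcp_pos"].round(4));p=px(c,[[.634,-.171,.032],[.651,-.171,.032]]);print(p)
for n in("side",):
    c2=bot.read_camera(n);q=cloud(c2).reshape(-1,3);m=(abs(q[:,0]-.634)<.06)&(abs(q[:,1]+.171)<.06)&(q[:,2]>.027)&(q[:,2]<.045);print(m.sum(),q[m].mean(0),q[m].min(0),q[m].max(0))
g=c["image"].max(2);x,y=p[0].astype(int)
print(g[y-30:y+34:6,x-42:x+44:6])
```

```text
6.75 [ 0.6358 -0.1719  0.2042]
[[283.96118917 195.6334519 ]
 [289.98040015 181.26481487]]
105 [ 0.6302908  -0.1699209   0.03288721] [ 0.61531109 -0.18822849  0.02704364] [ 0.64733231 -0.15230416  0.0385716 ]
[[ 27 107 227 243 243 243 243 243 243 243 243 151 128  18  18]
 [219 242 243 243 243 243 243 243 243 243 215 146 145  33  19]
 [243 243 243 243 243 243 242 121 107 147 154 147 144 139  17]
 [243 243 243 243 243 241  31  61  56  35 148 145 148 145  55]
 [166 243 243 243 243 110  65 190 160  36 116 147 145 143 145]
 [174 243 243 243 243  80 152 220 217  73  88 148 146 149 145]
 [ 28 132 243 243 243 182  81 216 220  53 201 230 234 242 241]
 [ 28 103 237 243 243 243  74  55  54 132 243 243 243 243 191]
 [ 27  26 173 243 243 243 243 242 243 243 243 243 227 177  29]
 [ 28  27  33 191 243 243 243 243 243 243 238 173  47  28  28]
 [ 27  26  27 140 231 243 243 243 242 169  84  27  27  26  19]]
```

play_rows([
  [[0, 0, 0, -0.3, 0.33, 0, 1], [0, 0, 0, -0.6, 0.66, 0, 1], [0, 0, 0, -0.915, 1, 0, 1], [0, 0, 0, -0.915, 1, 0, 1], [0, 0, 0, -0.915, 1, 0, 1], [0, 0, 0, -0.915, 1, 0, 1], [0, 0, 0, -0.915, 1, -0.2, 1], [0, 0, 0, -0.915, 1, -0.2, 1]],
])

```text
time_s: 7.65
tcp_pos: [0.4456, 0.0296, 0.1562]
orientation: [-0.002, 0.981, 0.195, -0.006]
contact_force: [-1.2, 0.6, -0.5]
width: 0.0939
grasp_force: 0.0
```

Run:
```python
from h import *;from station import bot
c=wrist(bot);s=c.pop("s");print(s["time_s"],s["tcp_pos"].round(4),s["orientation"].round(4));print(px(c,[.451,.034,.099]))
save("w4",cv2.resize(c["image"][100:300,140:420],None,fx=2.5,fy=2.5))
```

```text
7.65 [0.4456 0.0296 0.1562] [-0.0018  0.9807  0.1953 -0.0064]
[[283.86144492 214.31608816]]
```

View pics/w4.png

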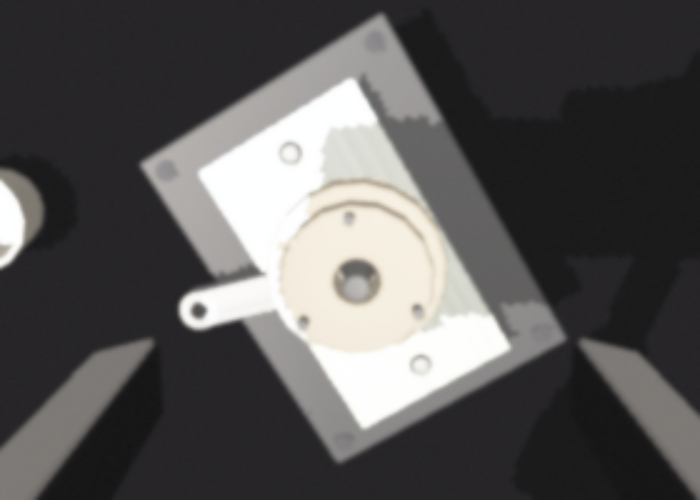

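play_rows([
  [[0, 0, 0, 0, 0.02, -0.15, 1], [0, 0, 0, 0, 0.02, -0.3, 1], [0, 0, 0, 0, 0.02, -0.3, 1], [0, 0, 0, 0, 0.02, -0.3, 1], [0, 0, 0, 0, 0.02, -0.3, 1]],
])

```text
time_s: 8.2
tcp_pos: [0.4532, 0.0321, 0.1029]
orientation: [0.0, 0.981, 0.194, 0.001]
contact_force: [1.0, -0.1, -0.1]
width: 0.094
grasp_force: 0.0
```

play_rows([
  [[0, 0, 0, -0.01, 0.01, -0.06, 1], [0, 0, 0, -0.01, 0.01, -0.06, 1], [0, 0, 0, -0.01, 0.01, -0.06, 1], [0, 0, 0, -0.01, 0.01, -0.06, 1]],
])

```text
time_s: 8.6
tcp_pos: [0.4504, 0.0344, 0.0905]
orientation: [0.0, 0.981, 0.195, 0.001]
contact_force: [0.0, 0.4, -0.0]
width: 0.094
grasp_force: 0.0
```

play_rows([
  [[0, 0, 0, 0, 0, -0.04, 1], [0, 0, 0, 0, 0, -0.04, 1], [0, 0, 0, 0, 0, -0.04, -1], [0, 0, 0, 0, 0, -0.04, -1], [0, 0, 0, 0, 0, -0.04, -1], [0, 0, 0, 0, 0, -0.04, -1], [0, 0, 0, 0, 0, -0.04, -1], [0, 0, 0, 0, 0, -0.04, -1], [0, 0, 0, 0, 0, -0.04, -1], [0, 0, 0, 0, 0, -0.04, -1], [0, 0, 0, 0, 0, -0.04, -1]],
], grip_force=25)

```text
time_s: 9.7
tcp_pos: [0.4496, 0.0346, 0.0815]
orientation: [0.0, 0.981, 0.195, 0.0]
contact_force: [-1.0, -0.2, 1.4]
width: 0.0478
grasp_force: 25.0
```

play_rows([
  [[0, 0, 0, 0, 0, 0.03, -1], [0, 0, 0, 0, 0, 0.08, -1], [0, 0, 0, 0, 0, 0.2, -1], [0, 0, 0, 0, 0, 0.35, -1], [0, 0, 0, -0.02, 0.1, 0.5, -1], [0, 0, 0, -0.05, 0.3, 0.5, -1], [0, 0, 0, -0.08, 0.5, 0.5, -1], [0, 0, 0, -0.1, 0.7, 0.5, -1], [0, 0, 0, -0.12, 0.9, 0.5, -1], [0, 0, 0, -0.12, 1, 0.5, -1]],
])

```text
time_s: 10.7
tcp_pos: [0.4249, 0.2374, 0.1825]
orientation: [-0.001, 0.981, 0.196, 0.001]
contact_force: [0.3, -0.3, -1.8]
width: 0.0473
grasp_force: 25.0
```

play_rows([
  [[0, 0, 0, -0.02, 0.2, 0, -1], [0, 0, 0, -0.04, 0.4, 0, -1], [0, 0, 0, -0.06, 0.6, 0, -1], [0, 0, 0, -0.08, 0.72, 0, -1], [0, 0, 0, -0.08, 0.78, 0, -1], [0, 0, 0, -0.08, 0.78, -0.2, -1], [0, 0, 0, -0.08, 0.78, -0.3, -1], [0, 0, 0, -0.08, 0.78, -0.3, -1], [0, 0, 0, -0.08, 0.78, -0.3, -1]],
])

```text
time_s: 11.6
tcp_pos: [0.4101, 0.3901, 0.1221]
orientation: [0.0, 0.981, 0.194, 0.0]
contact_force: [0.5, -0.5, -0.8]
width: 0.0477
grasp_force: 25.0
```

Run:
```python
from h import *;from station import bot
c=wrist(bot);s=c.pop("s");print(s["time_s"],s["tcp_pos"].round(4),s["width"],s["contact_force"].round(1));print(px(c,[.4105,.39,.004]))
save("w5",c["image"])
```

```text
11.6 [0.4101 0.3901 0.1221] 0.047657063194700755 [ 0.5 -0.5 -0.8]
[[286.32140527 204.88912407]]
```

View pics/w5.png

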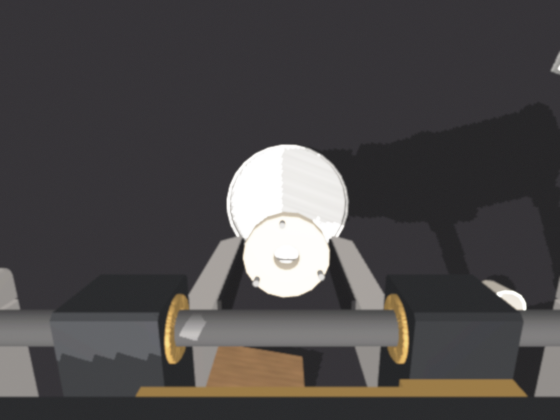

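Run:
```python
from h import *
for n in("side","scene"):
    q=cloud(dict(np.load(n+"0.npz"))).reshape(-1,3)
    for nm,(x,y),t in (("small",(.41,.39),22.5),("large",(.406,-.369),-54),("tray",(.666,.151),94.7)):
        d=q[:,:2]-[x,y];a=np.deg2rad(t);u=d@[np.cos(a),np.sin(a)];v=d@[np.sin(a),-np.cos(a)]
        m=(abs(u)<.07)&(abs(v)<.12)&(q[:,2]>.03)&(q[:,2]<.3);print(n,nm,m.sum(),np.c_[u,v,q[:,2]][m].min(0) if m.any() else"",np.c_[u,v,q[:,2]][m].max(0) if m.any() else "")
```

```text
side small 0  
side large 0  
side tray 478 [-0.02016164  0.09266107  0.0304563 ] [0.06992285 0.11998966 0.08852127]
scene small 0  
scene large 0  
scene tray 168 [-0.01649906  0.09229919  0.04087723] [0.06976963 0.11997513 0.08735977]
```

play_rows([
  [[0, 0, 0, 0, 0, -0.2, -1], [0, 0, 0, 0, 0, -0.35, -1], [0, 0, 0, 0, 0, -0.45, -1], [0, 0, 0, 0, 0, -0.5, -1], [0, 0, 0, 0, 0, -0.53, -1], [0, 0, 0, 0, 0, -0.53, -1], [0, 0, 0, 0, 0, -0.53, -1]],
])

```text
time_s: 12.35
tcp_pos: [0.4106, 0.3912, 0.0168]
orientation: [-0.0, 0.981, 0.195, 0.001]
contact_force: [-0.4, 0.9, -0.9]
width: 0.0475
grasp_force: 25.0
```

play_rows([
  [[0, 0, 0, 0, 0, -0.03, -1], [0, 0, 0, 0, 0, -0.045, -1], [0, 0, 0, 0, 0, -0.05, -1], [0, 0, 0, 0, 0, -0.053, -1], [0, 0, 0, 0, 0, -0.056, -1], [0, 0, 0, 0, 0, -0.056, -1], [0, 0, 0, 0, 0, -0.056, -1]],
])

```text
time_s: 13.05
tcp_pos: [0.4096, 0.3905, 0.0045]
orientation: [0.0, 0.981, 0.195, 0.0]
contact_force: [-0.5, 0.7, 1.5]
width: 0.0478
grasp_force: 25.0
```

play_rows([
  [[0, 0, 0, 0, 0, -0.003, -1], [0, 0, 0, 0, 0, -0.003, -1], [0, 0, 0, 0, 0, -0.003, -1]],
])

```text
time_s: 13.35
tcp_pos: [0.4096, 0.3906, 0.0045]
orientation: [-0.0, 0.981, 0.195, 0.0]
contact_force: [-1.9, -0.7, 6.3]
width: 0.0472
grasp_force: 25.0
```

Contact confirmed at 6 N, so I release and lift.

play_rows([
  [[0, 0, 0, 0, 0, -0.001, 0.05], [0, 0, 0, 0, 0, -0.001, 0.1], [0, 0, 0, 0, 0, -0.001, 0.2], [0, 0, 0, 0, 0, -0.001, 0.3], [0, 0, 0, 0, 0, -0.001, 0.3], [0, 0, 0, 0, 0, 0.05, 0.3], [0, 0, 0, 0, 0, 0.2, 0.3], [0, 0, 0, 0, 0, 0.4, 0.3], [0, 0, 0, 0, 0, 0.65, 1], [0, 0, 0, 0, 0, 0.9, 1], [0, 0, 0, 0, 0, 0.9, 1], [0, 0, 0, 0, 0, 0.9, 1]],
])

```text
time_s: 14.55
tcp_pos: [0.4101, 0.391, 0.1857]
orientation: [-0.001, 0.981, 0.195, 0.002]
contact_force: [0.4, -0.3, 0.6]
width: 0.0898
grasp_force: 0.0
```

Run:
```python
from h import *;from station import bot
c=wrist(bot);s=c.pop("s");print(s["time_s"],s["tcp_pos"].round(4),s["contact_force"]);im=c["image"];g=im.max(2);print(px(c,[.41,.39,.014]))
save("w6",im)
P=cloud(c);q=P.reshape(-1,3)
m=(np.hypot(q[:,0]-.41,q[:,1]-.39)<.05)&(q[:,2]>.010)&(q[:,2]<.025);print(m.sum(),(q[m].min(0)+q[m].max(0))/2,q[m].min(0),q[m].max(0))
```

```text
14.55 [0.4101 0.391  0.1857] [ 0.427174   -0.32146103  0.5885934 ]
[[286.94408045 194.95454379]]
1378 [0.41098069 0.39058209 0.01651506] [0.3872337  0.36698697 0.01002082] [0.43472768 0.41417721 0.0230093 ]
```

play_rows([
  [[0, 0, -0.045, 0.03, -0.2, 0, 1], [0, 0, -0.09, 0.06, -0.4, 0, 1], [0, 0, -0.135, 0.08, -0.6, 0, 1], [0, 0, -0.18, 0.1, -0.8, 0, 1], [0, 0, -0.225, 0.1, -0.9, 0, 1], [0, 0, -0.27, 0.1, -1, 0, 1], [0, 0, -0.315, 0.1, -1, 0, 1], [0, 0, -0.36, 0.1, -1, 0, 1], [0, 0, -0.4, 0.1, -1, 0, 1], [0, 0, -0.425, 0.1, -1, 0, 1], [0, 0, -0.425, 0.1, -1, 0, 1]],
])

```text
time_s: 15.7
tcp_pos: [0.4316, 0.1741, 0.1812]
orientation: [-0.007, 0.895, -0.446, -0.009]
contact_force: [-0.5, -0.5, -0.1]
width: 0.0939
grasp_force: 0.0
```

play_rows([
  [[0, 0, 0, 0.05, -0.25, 0, 1], [0, 0, 0, 0.1, -0.5, 0, 1], [0, 0, 0, 0.105, -0.7, 0, 1], [0, 0, 0, 0.105, -0.785, 0, 1], [0, 0, 0, 0.105, -0.785, 0, 1], [0, 0, 0, 0.105, -0.785, 0, 1], [0, 0, 0, 0.105, -0.785, 0, 1]],
])

```text
time_s: 16.4
tcp_pos: [0.4534, 0.0198, 0.1827]
orientation: [-0.009, 0.896, -0.445, -0.008]
contact_force: [0.1, -0.9, -0.2]
width: 0.0939
grasp_force: 0.0
```

Run:
```python
from h import *;from station import bot
c=wrist(bot);s=c.pop("s");np.savez("w7.npz",**c);print(s["time_s"],s["tcp_pos"].round(4),s["orientation"].round(4),s["joints"][5]);print(px(c,[[.451,.034,.099],[.451,.034,.079]]))
save("w7",cv2.resize(c["image"][80:300,140:420],None,fx=2.5,fy=2.5))
```

```text
16.4 [0.4534 0.0198 0.1827] [-0.009   0.8955 -0.4448 -0.0078] 2.3564819993126602
[[280.24755999 226.26908358]
 [280.84042955 219.30649505]]
```

View pics/w7.png

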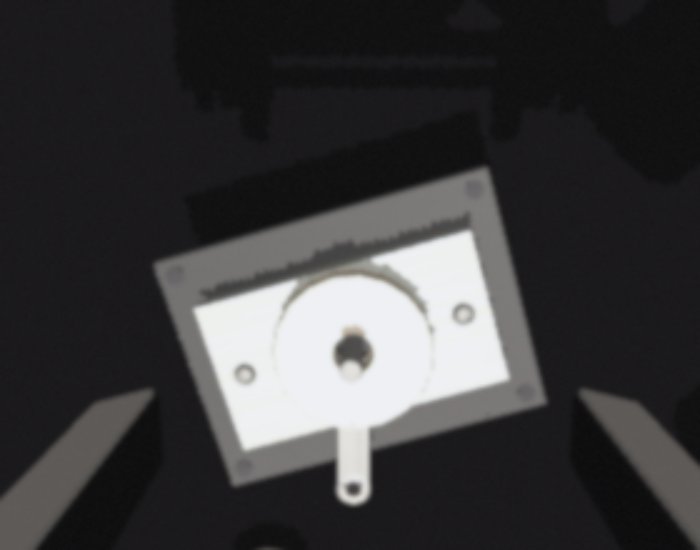

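The image shows the bare rotor with its arm straight down the picture: bore at (353,352), stud top at (350,370), arm tip at (353,490). The measured pose fits the image, but it's about 14 mm and 1.4° off the commanded pose, so I check that first.

play_rows([
  [[0, 0, 0, 0, 0, 0, 1], [0, 0, 0, 0, 0, 0, 1], [0, 0, 0, 0, 0, 0, 1]],
])

```text
time_s: 16.75
tcp_pos: [0.4538, 0.0191, 0.1833]
orientation: [-0.009, 0.895, -0.445, -0.007]
contact_force: [0.3, 1.2, -0.0]
width: 0.0936
grasp_force: 0.0
```

Run:
```python
from h import *;from station import bot
s=bot.observe();print(s["time_s"],s["tcp_pos"].round(4),s["orientation"].round(4),s["joints"].round(3),s["qd"].round(3),s["joint_torque"].round(1))
w,x,y,z=s["orientation"];R=Ro.from_quat([x,y,z,w]).as_matrix();print(R.round(4))
```

```text
16.75 [0.4538 0.0191 0.1833] [-0.009   0.8955 -0.4449 -0.007 ] [-0.13   0.11   1.779  0.023  1.26   2.356] [-0.005  0.001 -0.001  0.001 -0.    -0.001] [  0.1 -29.4 -22.7   0.1  -0.   -0. ]
[[ 0.604  -0.797  -0.0045]
 [-0.7967 -0.6039  0.0223]
 [-0.0205 -0.0098 -0.9997]]
```

play_rows([
  [[-0.0071, -0.0014, 0, -0.017, 0.078, 0, 1], [-0.0071, -0.0014, 0, -0.017, 0.078, -0.1, 1], [-0.0071, -0.0014, 0, -0.017, 0.078, -0.25, 1], [-0.0071, -0.0014, 0, -0.017, 0.078, -0.4, 1], [-0.0071, -0.0014, 0, -0.017, 0.078, -0.4, 1], [-0.0071, -0.0014, 0, -0.017, 0.078, -0.4, 1], [-0.0071, -0.0014, 0, -0.017, 0.078, -0.4, 1]],
])

```text
time_s: 17.45
tcp_pos: [0.4518, 0.0341, 0.1047]
orientation: [-0.0, 0.895, -0.445, 0.001]
contact_force: [-0.2, -0.9, -0.3]
width: 0.0937
grasp_force: 0.0
```

```bash
cat >> h.py <<'E'
def st(bot):
    s=bot.observe();w,x,y,z=s["orientation"];R=Ro.from_quat([x,y,z,w]).as_matrix()
    print(round(s["time_s"],2),s["tcp_pos"].round(4),"fix rot/pi",(R[1,2]*-1/np.pi).round(4),(R[0,2]/np.pi).round(4),"yaw",np.degrees(np.arctan2(R[1,0],R[0,0])).round(2),"F",s["contact_force"].round(1),"w",round(s["width"],4),"j",s["joints"].round(2))
E
python3 -c "
from h import *;from station import bot
st(bot)"
```

```text
17.45 [0.4518 0.0341 0.1047] fix rot/pi 0.0001 0.0008 yaw -52.9 F [-0.2 -0.9 -0.3] w 0.0937 j [-0.08  0.18  1.91 -0.    1.05  2.42]
```

play_rows([
  [[0, 0, 0, -0.006, 0.004, -0.1, 1], [0, 0, 0, -0.006, 0.004, -0.15, 1], [0, 0, 0, -0.006, 0.004, -0.165, 1], [0, 0, 0, -0.006, 0.004, -0.165, 1], [0, 0, 0, -0.006, 0.004, -0.165, 1]],
])

```text
time_s: 17.95
tcp_pos: [0.4499, 0.0349, 0.0709]
orientation: [-0.0, 0.895, -0.445, 0.0]
contact_force: [-0.2, -0.1, -0.3]
width: 0.0941
grasp_force: 0.0
```

play_rows([
  [[0, 0, 0, 0, 0, -0.006, 1], [0, 0, 0, 0, 0, -0.006, 0.6], [0, 0, 0, 0, 0, -0.006, 0.3], [0, 0, 0, 0, 0, -0.006, 0], [0, 0, 0, 0, 0, -0.006, -1], [0, 0, 0, 0, 0, -0.006, -1], [0, 0, 0, 0, 0, -0.006, -1], [0, 0, 0, 0, 0, -0.006, -1], [0, 0, 0, 0, 0, -0.006, -1], [0, 0, 0, 0, 0, -0.006, -1]],
], grip_force=40)

```text
time_s: 18.95
tcp_pos: [0.4492, 0.035, 0.0691]
orientation: [0.0, 0.895, -0.445, -0.0]
contact_force: [-0.4, 1.0, 0.9]
width: 0.0562
grasp_force: 40.0
```

play_rows([
  [[0, 0, 0, 0, 0, 0.02, -1], [0, 0, 0, 0, 0, 0.05, -1], [0, 0, 0, 0, 0, 0.1, -1], [0, 0, 0, 0, 0, 0.2, -1], [0, 0, 0, 0, 0, 0.35, -1], [0, 0, 0, 0, 0, 0.5, -1], [0, 0, 0, 0, 0, 0.5, -1], [0, 0, 0, 0, 0, 0.5, -1]],
])

```text
time_s: 19.75
tcp_pos: [0.4494, 0.035, 0.1697]
orientation: [-0.0, 0.895, -0.445, 0.001]
contact_force: [-0.2, -0.5, -1.8]
width: 0.0561
grasp_force: 40.0
```

Run:
```python
from h import *;from station import bot
st(bot)
c=wrist(bot);s=c.pop("s");np.savez("w8.npz",**c)
save("w8",cv2.resize(c["image"][80:300,140:420],None,fx=2.5,fy=2.5))
```

```text
19.75 [0.4494 0.035  0.1697] fix rot/pi 0.0 0.0004 yaw -52.9 F [-0.2 -0.5 -1.8] w 0.0561 j [-0.08  0.11  1.81 -0.    1.22  2.42]
```

View pics/w8.png

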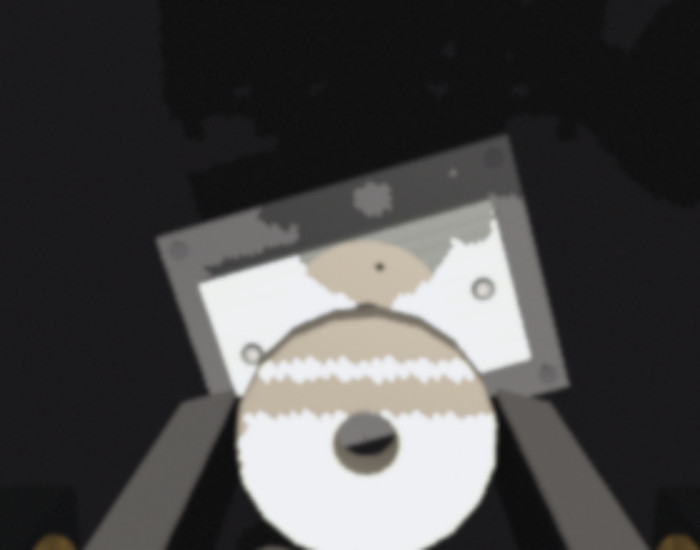

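The rotor is held level: ring centre near (367,435), with the plate left on its dowels. Next I move to the large dish.

play_rows([
  [[0, 0, 0, -0.01, -0.08, 0, -1], [0, 0, 0, -0.03, -0.25, 0, -1], [0, 0, 0, -0.05, -0.45, 0, -1], [0, 0, 0, -0.08, -0.65, 0, -1], [0, 0, 0, -0.1, -0.85, 0, -1], [0, 0, 0, -0.11, -1, 0, -1]],
])

```text
time_s: 20.4
tcp_pos: [0.4256, -0.1665, 0.1674]
orientation: [0.0, 0.895, -0.446, -0.002]
contact_force: [0.6, 0.0, -2.4]
width: 0.0565
grasp_force: 40.0
```

play_rows([
  [[0, 0, 0, -0.03, -0.2, 0, -1], [0, 0, 0, -0.05, -0.4, 0, -1], [0, 0, 0, -0.08, -0.6, 0, -1], [0, 0, 0, -0.1, -0.8, 0, -1], [0, 0, 0, -0.11, -0.92, 0, -1], [0, 0, 0, -0.11, -1, 0, -1], [0, 0, 0, -0.11, -1, 0, -1], [0, 0, 0, -0.11, -1, 0, -1]],
])

```text
time_s: 21.2
tcp_pos: [0.4049, -0.3635, 0.1681]
orientation: [-0.001, 0.895, -0.445, -0.001]
contact_force: [0.1, 0.8, -0.6]
width: 0.056
grasp_force: 40.0
```

Run:
```python
from h import *;from station import bot
c8=dict(np.load("w8.npz"));print("ring centre - tcp",cast(c8,[286.8,254],.179)[0][:2]-[.4494,.035])
st(bot)
c=wrist(bot);s=c.pop("s");np.savez("w9.npz",**c);print(px(c,[.406,-.369,.008]))
save("w9",c["image"])
```

```text
ring centre - tcp [ 0.00127844 -0.00073181]
21.2 [ 0.4049 -0.3635  0.1681] fix rot/pi -0.0009 -0.0005 yaw -52.9 F [ 0.1  0.8 -0.6] w 0.056 j [-0.86  0.26  1.63  0.    1.26  1.63]
[[289.42827859 190.10363345]]
```

View pics/w9.png

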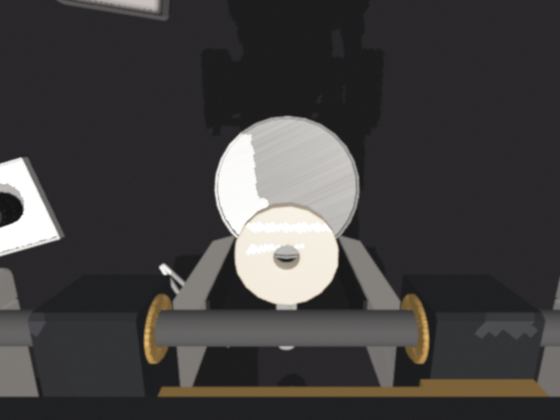

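play_rows([
  [[0, 0, 0, 0.005, -0.025, -0.1, -1], [0, 0, 0, 0.005, -0.025, -0.3, -1], [0, 0, 0, 0.005, -0.025, -0.5, -1], [0, 0, 0, 0.005, -0.025, -0.65, -1], [0, 0, 0, 0.005, -0.025, -0.73, -1], [0, 0, 0, 0.005, -0.025, -0.76, -1], [0, 0, 0, 0.005, -0.025, -0.77, -1], [0, 0, 0, 0.005, -0.025, -0.77, -1], [0, 0, 0, 0.005, -0.025, -0.77, -1]],
])

```text
time_s: 22.15
tcp_pos: [0.407, -0.3705, 0.0163]
orientation: [0.001, 0.895, -0.445, 0.001]
contact_force: [-0.0, -0.4, -0.9]
width: 0.0557
grasp_force: 40.0
```

```bash
python3 -c "
from h import *;from station import bot
st(bot)"
```

```text
22.15 [ 0.407  -0.3705  0.0163] fix rot/pi 0.0006 0.0004 yaw -52.88 F [-0.  -0.4 -0.9] w 0.0557 j [-0.86  0.41  1.83 -0.    0.9   1.63]
```

play_rows([
  [[0, 0, 0, 0, 0.005, -0.02, -1], [0, 0, 0, 0, 0.005, -0.035, -1], [0, 0, 0, 0, 0.005, -0.045, -1], [0, 0, 0, 0, 0.005, -0.05, -1], [0, 0, 0, 0, 0.005, -0.053, -1], [0, 0, 0, 0, 0.005, -0.055, -1], [0, 0, 0, 0, 0.005, -0.055, -1], [0, 0, 0, 0, 0.005, -0.055, -1]],
])

```text
time_s: 22.95
tcp_pos: [0.4062, -0.369, 0.0041]
orientation: [0.0, 0.895, -0.445, -0.0]
contact_force: [-0.6, -0.1, -0.8]
width: 0.0562
grasp_force: 40.0
```

play_rows([
  [[0, 0, 0, 0, 0, -0.0015, -1], [0, 0, 0, 0, 0, -0.003, -1], [0, 0, 0, 0, 0, -0.003, -1]],
])

```text
time_s: 23.25
tcp_pos: [0.4062, -0.3691, 0.0041]
orientation: [0.0, 0.895, -0.445, 0.0]
contact_force: [-2.4, 0.8, 5.2]
width: 0.0563
grasp_force: 40.0
```

Contact at 5 N. I release gently and lift.

play_rows([
  [[0, 0, 0, 0, 0, -0.002, 0.22], [0, 0, 0, 0, 0, -0.002, 0.3], [0, 0, 0, 0, 0, -0.002, 0.4], [0, 0, 0, 0, 0, -0.002, 0.5], [0, 0, 0, 0, 0, -0.002, 0.5], [0, 0, 0, 0, 0, 0.05, 0.5], [0, 0, 0, 0, 0, 0.2, 0.5], [0, 0, 0, 0, 0, 0.4, 0.5], [0, 0, 0, 0, 0, 0.65, 1], [0, 0, 0, 0, 0, 0.9, 1], [0, 0, 0, 0, 0, 0.9, 1], [0, 0, 0, 0, 0, 0.9, 1]],
])

```text
time_s: 24.45
tcp_pos: [0.4067, -0.3695, 0.1855]
orientation: [0.001, 0.895, -0.445, 0.002]
contact_force: [0.4, 0.1, -0.6]
width: 0.0934
grasp_force: 0.0
```

Run:
```python
from h import *;from station import bot
st(bot)
c=wrist(bot);s=c.pop("s");save("w10",c["image"]);print(px(c,[.407,-.369,.014]))
q=cloud(c).reshape(-1,3);d=q[:,:2]-[.407,-.369];r=np.hypot(*d.T)
m=(r<.07)&(q[:,2]>.0115)&(q[:,2]<.025);a=(r>.05)&m;print(m.sum(),q[m&(r<.034)].min(0),q[m&(r<.034)].max(0),a.sum(),q[a].mean(0) if a.any() else "")
```

```text
24.45 [ 0.4067 -0.3695  0.1855] fix rot/pi 0.001 0.0008 yaw -52.9 F [ 0.4  0.1 -0.6] w 0.0934 j [-0.86  0.25  1.6  -0.    1.29  1.63]
[[286.538541   194.11157745]]
2313 [ 0.37891246 -0.39831746  0.01152401] [ 0.43592418 -0.33995406  0.01820312] 63 [ 0.37479528 -0.32630318  0.01381435]
```

play_rows([
  [[0, 0, 0.04, 0.01, 0.07, 0, 1], [0, 0, 0.085, 0.02, 0.14, 0, 1], [0, 0, 0.13, 0.03, 0.21, 0, 1], [0, 0, 0.175, 0.04, 0.28, 0, 1], [0, 0, 0.22, 0.05, 0.36, 0, 1], [0, 0, 0.265, 0.06, 0.44, 0, 1], [0, 0, 0.31, 0.07, 0.52, 0, 1], [0, 0, 0.355, 0.08, 0.6, 0, 1], [0, 0, 0.4, 0.09, 0.68, 0, 1], [0, 0, 0.445, 0.1, 0.76, 0, 1], [0, 0, 0.49, 0.11, 0.84, 0, 1], [0, 0, 0.535, 0.11, 0.92, 0, 1], [0, 0, 0.575, 0.11, 1, 0, 1], [0, 0, 0.5856, 0.11, 1, 0, 1], [0, 0, 0.5856, 0.11, 1, 0, 1]],
])

```text
time_s: 26.0
tcp_pos: [0.427, -0.1679, 0.1817]
orientation: [-0.002, 0.897, 0.443, -0.001]
contact_force: [1.0, 0.2, 0.5]
width: 0.094
grasp_force: 0.0
```

play_rows([
  [[0, 0, 0, 0.03, 0.25, 0, 1], [0, 0, 0, 0.06, 0.5, 0, 1], [0, 0, 0, 0.08, 0.75, 0, 1], [0, 0, 0, 0.1, 1, 0, 1], [0, 0, 0, 0.11, 1, 0, 1], [0, 0, 0, 0.11, 1, 0, 1], [0, 0, 0, 0.11, 1, 0, 1], [0, 0, 0, 0.11, 1, 0, 1]],
])

```text
time_s: 26.8
tcp_pos: [0.45, 0.0295, 0.183]
orientation: [0.0, 0.897, 0.441, -0.001]
contact_force: [0.7, -0.1, -0.0]
width: 0.0939
grasp_force: 0.0
```

Run:
```python
from h import *;from station import bot
st(bot)
c=wrist(bot);s=c.pop("s");np.savez("w11.npz",**c);save("w11",cv2.resize(c["image"][80:300,140:420],None,fx=2.5,fy=2.5))
a=np.radians(52.5);u=np.array([np.cos(a),np.sin(a),0])*.042;o=np.array([.451,.034,.068]);print((px(c,[o,o+u,o-u,[.451,.034,.099]])-[140,80])*2.5)
```

```text
26.8 [0.45   0.0295 0.183 ] fix rot/pi 0.0002 -0.0003 yaw 52.36 F [ 0.7 -0.1 -0. ] w 0.0939 j [-0.09  0.1   1.79 -0.    1.25  0.57]
[[358.32865874 303.05828534]
 [357.75429744 186.91730419]
 [358.86598165 411.70977261]
 [357.66157133 323.60854669]]
```

View pics/w11.png

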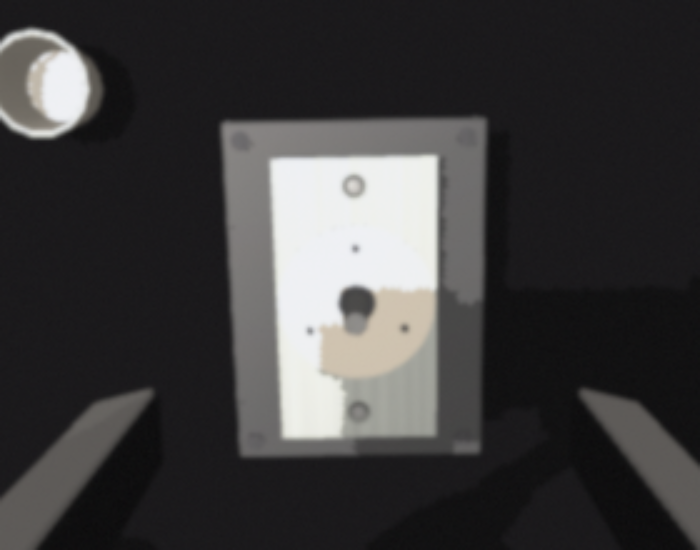

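The view shows the plate with dowels at (354,186) and (359,411) against predictions of (358,187) and (359,412). The unit's x is therefore at about 53.5° and its centre about (0.4508, 0.0348). I descend in two stages.

play_rows([
  [[0, 0, 0.0063, 0.004, 0.027, -0.1, 1], [0, 0, 0.0063, 0.004, 0.027, -0.25, 1], [0, 0, 0.0063, 0.004, 0.027, -0.4, 1], [0, 0, 0.0063, 0.004, 0.027, -0.465, 1], [0, 0, 0.0063, 0.004, 0.027, -0.465, 1], [0, 0, 0.0063, 0.004, 0.027, -0.465, 1], [0, 0, 0.0063, 0.004, 0.027, -0.465, 1], [0, 0, 0.0063, 0.004, 0.027, -0.465, 1]],
])

```text
time_s: 27.65
tcp_pos: [0.452, 0.0361, 0.0915]
orientation: [0.001, 0.893, 0.451, 0.001]
contact_force: [0.4, -0.4, 0.6]
width: 0.0939
grasp_force: 0.0
```

```bash
python3 -c "
from h import *;from station import bot
st(bot)"
```

```text
27.65 [0.452  0.0361 0.0915] fix rot/pi 0.0001 0.0008 yaw 53.61 F [ 0.4 -0.4  0.6] w 0.0939 j [-0.07  0.19  1.93 -0.    1.01  0.56]
```

play_rows([
  [[0, 0, 0, -0.006, -0.006, -0.1, 1], [0, 0, 0, -0.006, -0.006, -0.15, 1], [0, 0, 0, -0.006, -0.006, -0.165, 1], [0, 0, 0, -0.006, -0.006, -0.165, 1], [0, 0, 0, -0.006, -0.006, -0.165, 1]],
])

```text
time_s: 28.15
tcp_pos: [0.4503, 0.0352, 0.0579]
orientation: [0.0, 0.892, 0.451, 0.0]
contact_force: [-1.1, -0.0, 0.4]
width: 0.0937
grasp_force: 0.0
```

```bash
python3 -c "
from h import *;from station import bot
st(bot)"
```

```text
28.15 [0.4503 0.0352 0.0579] fix rot/pi 0.0001 0.0003 yaw 53.65 F [-1.1 -0.   0.4] w 0.0937 j [-0.08  0.23  1.98 -0.    0.93  0.56]
```

Height is good. I close gently at 10 N and check the side force.

play_rows([
  [[0, 0, 0, 0.002, -0.002, 0, 0.6], [0, 0, 0, 0.002, -0.002, 0, 0.4], [0, 0, 0, 0.002, -0.002, 0, 0.3], [0, 0, 0, 0.002, -0.002, 0, 0.2], [0, 0, 0, 0.002, -0.002, 0, 0], [0, 0, 0, 0.002, -0.002, 0, -1], [0, 0, 0, 0.002, -0.002, 0, -1], [0, 0, 0, 0.002, -0.002, 0, -1]],
], grip_force=10)

```text
time_s: 28.95
tcp_pos: [0.4502, 0.0348, 0.0575]
orientation: [0.0, 0.892, 0.451, -0.0]
contact_force: [0.3, -0.1, 1.5]
width: 0.0577
grasp_force: 10.0
```

```bash
python3 -c "
from h import *;from station import bot
st(bot);print(bot.observe()['ft_torque'])"
```

```text
28.95 [0.4502 0.0348 0.0575] fix rot/pi 0.0001 0.0 yaw 53.64 F [ 0.3 -0.1  1.5] w 0.0577 j [-0.08  0.23  1.98 -0.    0.93  0.56]
[ 0.08490634  0.02018919 -0.02502409]
```

play_rows([
  [[0, 0, 0, 0, 0, 0, -1], [0, 0, 0, 0, 0, 0, -1], [0, 0, 0, 0, 0, 0.01, -1], [0, 0, 0, 0, 0, 0.02, -1], [0, 0, 0, 0, 0, 0.03, -1]],
], grip_force=45)

```text
time_s: 29.45
tcp_pos: [0.4501, 0.0348, 0.0634]
orientation: [0.0, 0.892, 0.451, -0.0]
contact_force: [-0.4, 0.1, -1.6]
width: 0.0574
grasp_force: 45.0
```

```bash
python3 -c "
from h import *;from station import bot
st(bot)"
```

```text
29.45 [0.4501 0.0348 0.0634] fix rot/pi 0.0001 -0.0001 yaw 53.64 F [-0.4  0.1 -1.6] w 0.0574 j [-0.08  0.23  1.97 -0.    0.94  0.56]
```

The plate weighs 1.9 N and there's no side force. I finish the lift.

play_rows([
  [[0, 0, 0, 0, 0, 0.03, -1], [0, 0, 0, 0, 0, 0.07, -1], [0, 0, 0, 0, 0, 0.11, -1], [0, 0, 0, 0, 0, 0.17, -1], [0, 0, 0, 0, 0, 0.25, -1], [0, 0, 0, 0, 0, 0.35, -1], [0, 0, 0, 0, 0, 0.45, -1], [0, 0, 0, 0, 0, 0.5, -1], [0, 0, 0, 0, 0, 0.5, -1]],
])

```text
time_s: 30.35
tcp_pos: [0.4514, 0.0347, 0.1651]
orientation: [0.001, 0.892, 0.451, 0.002]
contact_force: [-0.6, 0.5, -1.6]
width: 0.0573
grasp_force: 45.0
```

play_rows([
  [[0, 0, 0.03, 0.08, 0.04, 0, -1], [0, 0, 0.06, 0.22, 0.12, 0, -1], [0, 0, 0.1, 0.4, 0.22, 0, -1], [0, 0, 0.14, 0.6, 0.33, 0, -1], [0, 0, 0.18, 0.8, 0.44, 0, -1], [0, 0, 0.21, 0.93, 0.52, 0, -1], [0, 0, 0.228, 1, 0.57, 0, -1], [0, 0, 0.228, 1, 0.57, 0, -1], [0, 0, 0.228, 1, 0.57, 0, -1]],
])

```text
time_s: 31.25
tcp_pos: [0.6489, 0.1485, 0.1619]
orientation: [-0.001, 0.678, 0.735, -0.001]
contact_force: [-0.6, -0.3, -1.1]
width: 0.0576
grasp_force: 45.0
```

Run:
```python
from h import *;from station import bot
st(bot)
c=wrist(bot);s=c.pop("s");np.savez("w12.npz",**c);save("w12",c["image"])
a=np.radians(94.7);C,S=np.cos(a),np.sin(a);print(px(c,[[.666+x*C-y*S,.151+x*S+y*C,.008] for x,y in ((.08,.058),(.08,-.058),(-.08,-.058),(-.08,.058))]).round(1))
```

```text
31.25 [0.6489 0.1485 0.1619] fix rot/pi 0.0003 -0.0011 yaw 94.63 F [-0.6 -0.3 -1.1] w 0.0576 j [ 0.12  0.44  1.36 -0.    1.34  0.04]
[[243.4 114.6]
 [363.  114.4]
 [355.  267.5]
 [248.2 267.5]]
```

View pics/w12.png

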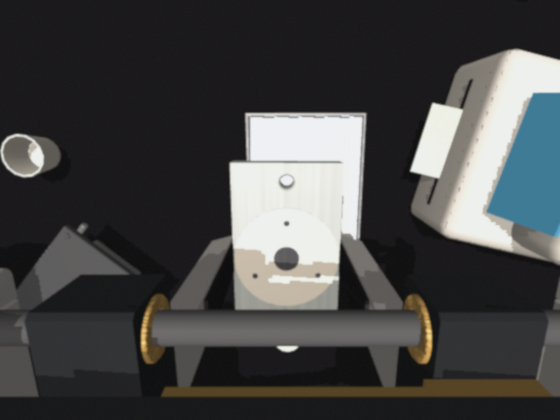

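The plate is held level. The tray's far corners are at (246,113) and (365,113), about 2 mm right of the prediction, so its centre is about (0.667, 0.1515). I lower the plate.

play_rows([
  [[0, 0, 0, 0.05, 0.01, -0.05, -1], [0, 0, 0, 0.09, 0.015, -0.2, -1], [0, 0, 0, 0.09, 0.015, -0.4, -1], [0, 0, 0, 0.09, 0.015, -0.55, -1], [0, 0, 0, 0.09, 0.015, -0.65, -1], [0, 0, 0, 0.09, 0.015, -0.7, -1], [0, 0, 0, 0.09, 0.015, -0.725, -1], [0, 0, 0, 0.09, 0.015, -0.725, -1], [0, 0, 0, 0.09, 0.015, -0.725, -1], [0, 0, 0, 0.09, 0.015, -0.725, -1]],
])

```text
time_s: 32.3
tcp_pos: [0.6692, 0.1519, 0.0199]
orientation: [0.001, 0.678, 0.735, 0.001]
contact_force: [0.3, 0.1, -1.4]
width: 0.0573
grasp_force: 45.0
```

```bash
python3 -c "
from h import *;from station import bot
st(bot)"
```

```text
32.3 [0.6692 0.1519 0.0199] fix rot/pi -0.0001 0.0009 yaw 94.68 F [ 0.3  0.1 -1.4] w 0.0573 j [ 0.12  0.57  1.5  -0.    1.07  0.04]
```

play_rows([
  [[0, 0, 0, -0.006, 0, -0.02, -1], [0, 0, 0, -0.006, 0, -0.04, -1], [0, 0, 0, -0.006, 0, -0.055, -1], [0, 0, 0, -0.006, 0, -0.062, -1], [0, 0, 0, -0.006, 0, -0.066, -1], [0, 0, 0, -0.006, 0, -0.066, -1], [0, 0, 0, -0.006, 0, -0.066, -1]],
])

```text
time_s: 33.0
tcp_pos: [0.6671, 0.1518, 0.0053]
orientation: [0.0, 0.678, 0.735, 0.0]
contact_force: [0.1, 0.2, -1.1]
width: 0.0573
grasp_force: 45.0
```

play_rows([
  [[0, 0, 0, 0, 0, -0.002, -1], [0, 0, 0, 0, 0, -0.004, -1], [0, 0, 0, 0, 0, -0.005, -1], [0, 0, 0, 0, 0, -0.005, -1]],
])

```text
time_s: 33.4
tcp_pos: [0.6671, 0.1518, 0.0046]
orientation: [0.0, 0.678, 0.735, 0.0]
contact_force: [0.8, 0.4, -0.2]
width: 0.0572
grasp_force: 45.0
```

play_rows([
  [[0, 0, 0, 0, 0, -0.0015, -1], [0, 0, 0, 0, 0, -0.0025, -1], [0, 0, 0, 0, 0, -0.0025, -1]],
])

```text
time_s: 33.7
tcp_pos: [0.6671, 0.1518, 0.0046]
orientation: [0.0, 0.678, 0.735, 0.0]
contact_force: [-1.3, 0.1, 5.7]
width: 0.0575
grasp_force: 45.0
```

Contact at 5.7 N. I release and lift clear.

play_rows([
  [[0, 0, 0, 0, 0, -0.0015, 0.25], [0, 0, 0, 0, 0, -0.0015, 0.3], [0, 0, 0, 0, 0, -0.0015, 0.4], [0, 0, 0, 0, 0, -0.0015, 0.45], [0, 0, 0, 0, 0, -0.0015, 0.45], [0, 0, 0, 0, 0, 0.05, 0.45], [0, 0, 0, 0, 0, 0.2, 0.45], [0, 0, 0, 0, 0, 0.4, 0.45], [0, 0, 0, 0, 0, 0.65, 0.45], [0, 0, 0, 0, 0, 0.9, 1], [0, 0, 0, 0, 0, 0.9, 1], [0, 0, 0, 0, 0, 0.9, 1], [0, 0, 0, 0, 0, 0.9, 1]],
])

```text
time_s: 35.0
tcp_pos: [0.6659, 0.1517, 0.1826]
orientation: [-0.001, 0.678, 0.735, -0.001]
contact_force: [0.1, 0.5, -0.5]
width: 0.0932
grasp_force: 0.0
```

Run:
```python
from h import *;from station import bot
st(bot)
c=wrist(bot);s=c.pop("s");save("w13",cv2.resize(c["image"],None,fx=1,fy=1))
c=bot.read_camera("scene");save("s13",cv2.resize(c["image"][100:330,180:480],None,fx=2.5,fy=2.5))
w=cv2.imread("pics/w13.png");t=cv2.imread("pics/s13.png");cv2.imwrite("pics/f.png",cv2.resize(np.hstack([cv2.resize(w,(767,575)),t]),(800,308)))
```

```text
35.0 [0.6659 0.1517 0.1826] fix rot/pi 0.0001 -0.0007 yaw 94.68 F [ 0.1  0.5 -0.5] w 0.0932 j [ 0.12  0.45  1.29 -0.    1.4   0.04]
```

View pics/f.png

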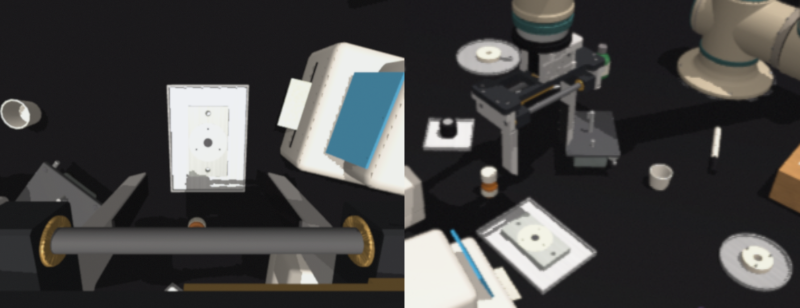

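The picture shows all four parts flat and centred in their dishes: the plate in the tray at left (208,142), the knob, rotor and disc at right (448,128), (488,55) and (757,258). The vial still stands at (488,180) and the gripper is clear.

```bash
python3 -c "
from station import bot
print(bot.sign_off())"
```

```text
the job is handed in; nothing more can be done
None
```

The valve stack is apart and handed in after about 35 s: the knob, disc, rotor and plate each lie flat and central in their own dishes, and the amber vial still stands where it was.

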